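# Hang the serving board by its side slot

### The arm

A 7-joint arm with a two-finger parallel gripper is mounted at the origin on the work surface. World frame = base frame: x ahead of the robot, y to its left, z up, the work surface at z = 0. Lengths are in m, angles in rad, forces in N, time in s.
With the tool pointing down it reaches from about 0.425 to 0.875 m from the base axis. Payload 4.7 kg.
Tool frame: the origin (TCP) lies on the centre line of the jaws, within the pads' length; the fingertips stand 19 mm ahead of it and the grasp point (between the pads) is the TCP (ctrl.nose_length is the distance from the TCP to the fingertips, in m); z points along the fingers, x is the direction in which the jaws open and shut, and the axes are right-handed (so a half turn about z gives the same grasp; the last joint's range is limited). The gripper opens to 87 mm and grips with 3 to 60 N. Pads are 19 mm wide; open, the fingers measure 117 mm over their backs; the gripper's body (75 mm by 190 mm) begins 51 mm behind the grasp point.
Start: joints at [-1.297, 0.321, -0.07, 1.45, 0.023, 1.371, -0.057], TCP at [0.167, 0.628, 0.242] pointing down, gripper open.
Joint ranges: [-2.86, 2.86], [-0.3, 2.09], [-1.38, 1.24], [0.06, 2.45], [-1.56, 4.7], [0.09, 2.05], [-2.69, 2.69]. Speed limits (rad/s): [2.57, 2.57, 3.14, 3.14, 3.14, 3.14, 3.14].

### API

Orientations are given as a rotation vector (axis times angle).
In Python, from bench import ctrl gives the robot as it stands. The module is installed in compiled form; this text tells all that it offers.
- The arm moves only by the shell command python3 -m crank 'ROWS' [OPENING] [FORCE]. ROWS is a JSON object of lists of equal length, an entry for each row: "dp": the shift along the tool's x, y, z in cm, a list of three; "delta_rot": the turn, a rotation vector about the tool's x, y, z in rad, a list of three. In form: {"dp": [[x, y, z], ...], "delta_rot": [[rx, ry, rz], ...]}. A call has exactly 8 rows; each row shifts and turns the commanded pose from where the row before left it, along the tool's axes as they then stand; what a row does not reach is not made up. A row lasts 1/10 s, in which the tool goes at most 50 mm and 8.59 degrees, less where a joint would pass 70% of its speed; a pose out of reach is approached as far as the arm can. A call with a gripper value outside its range is refused whole. OPENING is the finger opening in cm, from 0 to 8.7, set as the call begins (- or left out, the last holds). The fingers move at their own pace and stop on an object; FORCE is the grip in N (left out, the last holds). Time passes only in rows, so rows that do not move let the fingers close, or fill a call up. It gives the time, the measured TCP pose, the force and the opening at its end, in the units of the state.
- ctrl.get_state(): the state, without advancing time (a new reading comes with each control period).
- ctrl.get_image(name): name is "side" or "top" or "wrist"; returns the picture (420x560x3 uint8, blue, green, red); there is no depth.
- ctrl.camera_info(name): a dict with "camera_matrix" (3x3 intrinsics, pixels), "xyz" and "orientation" of the camera in the world. Camera axes: x right, y down, z forward; pixel columns grow to the right and rows downward; lengths in m; the calibration is good to about 2 mm. The wrist camera is an equidistant fisheye: a pixel r from the principal point sees the ray r / f radians off the axis. A picture is of the moment at which its call begins: read the wrist's pose just before it. camera_info takes no time and is no camera call; for the wrist camera it gives the pose at the moment of the call.
- ctrl.close_job(): hands the job in, once; it reports no verdict.
The state is a dict: "time": time; "joint_positions": joint angles; "qd": joint speeds; "joint_torque": joint torques, N m; "position": TCP position; "tool_rot": TCP orientation; "ft_force": force on the tool from outside, world axes, zero at the start; "torque": the same for the moment, N m; "grip_width": opening from 0.0 (shut) to 1.0 (fully open).
Only numpy, scipy, OpenCV 4.12 (cv2) and the standard library are available. Lean on these libraries where they do the work, as an engineer would, in place of code of your own. Each camera call takes 0.05 s, during which the arm holds its last target.

### The job

Take the wooden serving board out of the white rack and hang it on the headed pin of the peg stand: slide the side slot of its neck sideways over the pin, then let it down gently until the pin sits fully home in the notch at the slot's inner end. Let go and leave the board hanging there upright and still; do not force it against the stand, and leave the mug, bowl and jar where they are.

Things in the scene. Friction and masses are not known exactly. Their poses are not given: they have to be found in the camera images.
- board: Wooden serving board, 10 mm thick (x), about 0.22 kg, upright in the rack. Origin: centre of its bottom edge; y along its width, z up. Lower part y -50 to 50, z 0 to 100 mm; above it a neck, y -30 to 30, to the top edge at z 192. So the lower part has a level ledge at z 100 on both sides of the neck. Solid above z 128: grip there, across the thickness.
- slot_mouth (a point): Middle of the slot's open end on the neck's +y side (board frame y 30, z 107.5 mm; axes as the board's). The slot goes through the thickness, z 100 to 115 (15 mm high, lower edge level with the ledge), from y 30 in to y -6. At the inner end a notch rises from it: y -6 to 6 (12 mm wide), up to z 128.
- notch (a point): Point of the board where the pin's axis lies when it is seated: board frame x 0, y 0, z 123 mm (5 mm below the top of the notch). Axes as the board's.
- stand: Fixed peg stand: base plate 110 x 100 mm, 12 mm high (x -60 to 50, y -50 to 50), white telescopic post (fixed sleeve 30 mm wide, x -33 to -13, to z 112; inner post to 11 mm above the pin axis). Origin on the counter below the middle of the pin's free length; z up. The board hangs with its x and y along the stand's x and y: its slot mouth faces the stand's +y and it slides on towards +y.
- pin_mid (a point): Fixed point of the stand, x 0, y 0, z 160 mm. The level pin (10 mm diameter, along stand x) lies here or up to 20 mm higher or lower: the post's height is not measured, so feel or look for it. Plate behind the pin (38 wide, 22 high) faces at x -9, free pin x -9 to 9, round head of 20 mm diameter x 9 to 14. The post does not slip under gentle forces.
- rack: Fixed white rack, 106 x 125 mm, 60 mm high, three upright slots side by side along its x. Origin: centre of its underside; z up. The board stands in the middle slot, 12.5 mm wide (x) and 103 mm long (y), with its floor at z 8 and its walls up to z 60.
- mug: White ceramic mug, 80 mm wide, 90 mm high, origin under its centre; bystander.
- bowl: Terracotta bowl, 120 mm wide, 50 mm high, origin under its centre; bystander.
- jar: Glass jar with steel cap, 72 mm wide, 100 mm high, origin under its centre; bystander.
There are look-alikes about, which are no part of the job. Of the things shaped like the board, the wooden one is meant.

How it is judged:
By the outcome, as a careful person would: the job done as asked, in the order asked, and still so for the second after the job is handed in, with the robot touching nothing.
It also fails if it takes over 59 s, if anything falls off the work surface, if the arm or the gripper's body presses on something with over 40 N, if the wrist force passes 120 N, or if a joint passes its speed limit or range.

## Working session

There is one attempt and no reset: what is moved stays moved. The work goes in short steps, Python scripts to look and compute and a shell command to move; the robot and the scene stay as the last step left them, time stands still between calls to the robot, and variables do not carry over. Pictures are saved under pics/ and viewed, and the job is handed in when it is done.

```bash
mkdir -p pics; python3 - <<'E'
from bench import ctrl
import cv2
s=ctrl.get_state(); print(s)
print(ctrl.nose_length)
for n in ["side","top","wrist"]:
    print(n,ctrl.camera_info(n))
    cv2.imwrite(f"pics/{n}0.png",ctrl.get_image(n))
E
```

```text
{'time': 0.0, 'joint_positions': array([-1.29688401,  0.32183347, -0.07007608,  1.45165268,  0.02262321,
        1.37077609, -0.05689808]), 'qd': array([ 3.65988661e-05,  6.17154850e-04,  3.41752121e-04,  1.38087065e-03,
        1.53149051e-03,  2.01234099e-03, -2.17697829e-04]), 'joint_torque': array([ 2.62174963e-04, -4.91278625e+01, -4.03711153e-01, -3.12537718e+01,
       -6.39635813e-02,  4.33050294e-02,  1.68284414e-04]), 'position': array([0.16691468, 0.62768537, 0.24046581]), 'tool_rot': array([ 2.48947962e+00,  1.91423388e+00, -2.22246138e-03]), 'ft_force': array([-0.95829639, -0.55468424,  0.38822024]), 'torque': array([-2.75766895e-06,  7.68414118e-03, -6.85914068e-03]), 'grip_width': 1.0028302281507067}
0.019
side {'camera_matrix': array([[388.75970126,   0.        , 283.84794892],
       [  0.        , 388.75970126, 216.68592952],
       [  0.        ,   0.        ,   1.        ]]), 'xyz': array([ 0.26613221, -0.53608387,  0.55909596]), 'orientation': array([-2.11902972,  0.51365572, -0.27567545])}
top {'camera_matrix': array([[507.47923645,   0.        , 274.59190008],
       [  0.        , 507.47923645, 201.08876132],
       [  0.        ,   0.        ,   1.        ]]), 'xyz': array([0.31003579, 0.04590986, 1.26760507]), 'orientation': array([-2.10823209,  2.10576384, -0.22650803])}
wrist {'camera_matrix': array([[325.1922621 ,   0.        , 285.44967372],
       [  0.        , 325.1922621 , 204.34332897],
       [  0.        ,   0.        ,   1.        ]]), 'xyz': array([0.09598826, 0.64742101, 0.38328312]), 'orientation': array([2.31331446, 1.77943388, 0.24009901])}
```

View pics/side0.png

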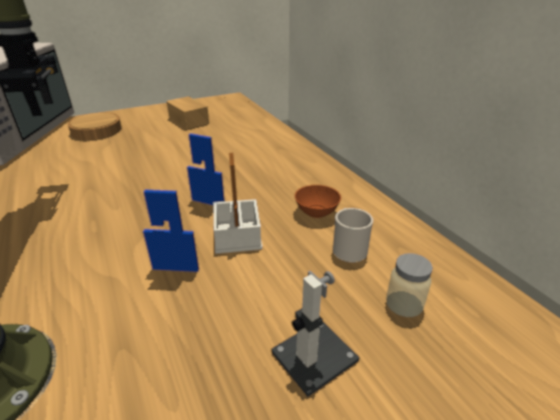

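View pics/top0.png

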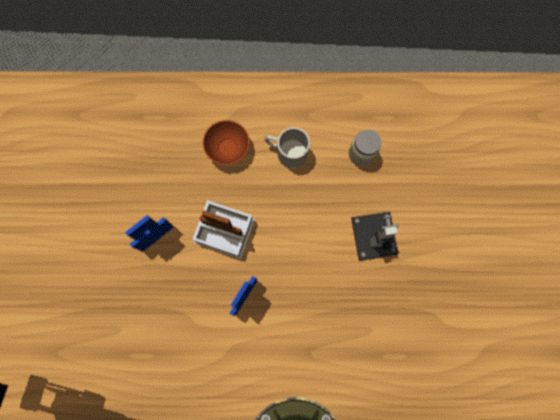

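View pics/wrist0.png

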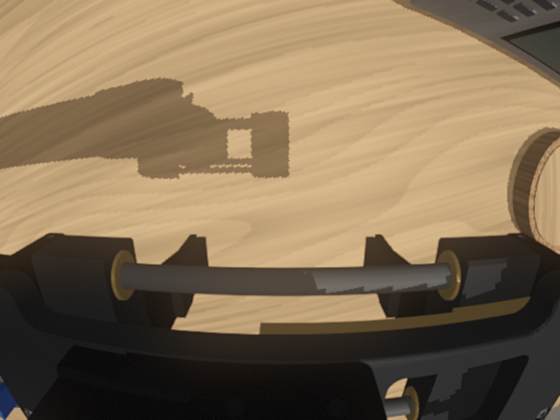

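```bash
cat > h.py <<'E'
import numpy as np, cv2
from scipy.spatial.transform import Rotation as R
from bench import ctrl
def ray(cam,u,v,info=None):
    c=info or ctrl.camera_info(cam); K=c["camera_matrix"]
    if cam=="wrist":
        dx,dy=u-K[0,2],v-K[1,2]; r=np.hypot(dx,dy); t=r/K[0,0]
        d=np.array([np.sin(t)*dx/max(r,1e-9),np.sin(t)*dy/max(r,1e-9),np.cos(t)])
    else: d=np.array([(u-K[0,2])/K[0,0],(v-K[1,2])/K[1,1],1.])
    d=R.from_rotvec(c["orientation"]).apply(d); return np.array(c["xyz"]),d/np.linalg.norm(d)
def onz(cam,u,v,z,info=None):
    o,d=ray(cam,u,v,info); return o+d*(z-o[2])/d[2]
def onplane(cam,u,v,p,n,info=None):
    o,d=ray(cam,u,v,info); return o+d*np.dot(p-o,n)/np.dot(d,n)
def tri(a,b):
    A=[];y=[]
    M=np.zeros((3,3));w=np.zeros(3)
    for o,d in (a,b):
        P=np.eye(3)-np.outer(d,d); M+=P; w+=P@o
    return np.linalg.solve(M,w)
def proj(cam,p,info=None):
    c=info or ctrl.camera_info(cam); K=c["camera_matrix"]
    q=R.from_rotvec(c["orientation"]).inv().apply(np.asarray(p)-c["xyz"])
    if cam=="wrist":
        r=np.hypot(q[0],q[1]); t=np.arctan2(r,q[2]); return np.array([K[0,2]+K[0,0]*t*q[0]/r,K[1,2]+K[0,0]*t*q[1]/r])
    return np.array([K[0,0]*q[0]/q[2]+K[0,2],K[1,1]*q[1]/q[2]+K[1,2]])
E
python3 - <<'E'
import cv2
a=cv2.imread("pics/side0.png");b=cv2.imread("pics/top0.png")
cv2.imwrite("pics/s_board.png",cv2.resize(a[140:260,180:290],None,fx=5,fy=5,interpolation=cv2.INTER_CUBIC))
cv2.imwrite("pics/t_board.png",cv2.resize(b[190:270,180:270],None,fx=7,fy=7,interpolation=cv2.INTER_CUBIC))
cv2.imwrite("pics/s_stand.png",cv2.resize(a[255:395,260:370],None,fx=4.2,fy=4.2,interpolation=cv2.INTER_CUBIC))
cv2.imwrite("pics/t_stand.png",cv2.resize(b[200:270,340:420],None,fx=8,fy=8,interpolation=cv2.INTER_CUBIC))
E
```

```text
(no output)
```

View pics/s_board.png

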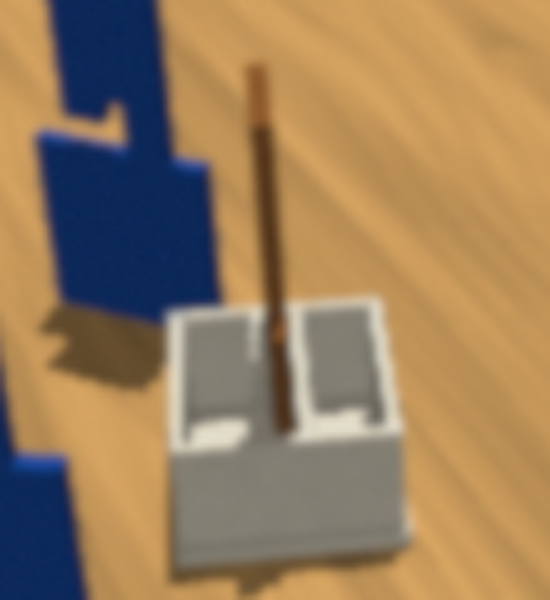

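View pics/t_board.png

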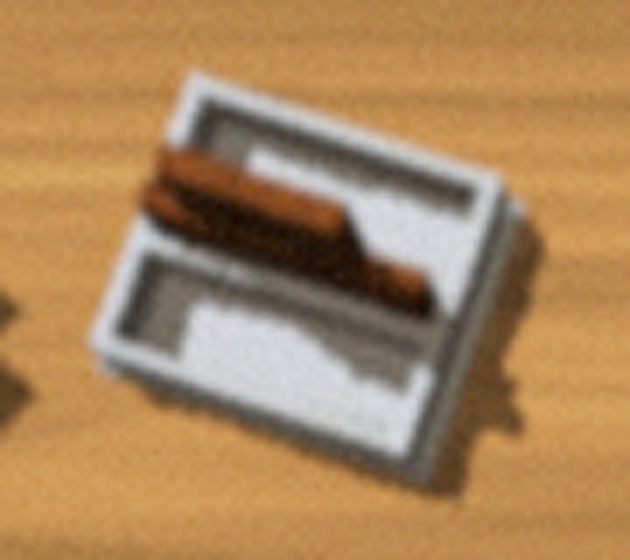

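View pics/s_stand.png

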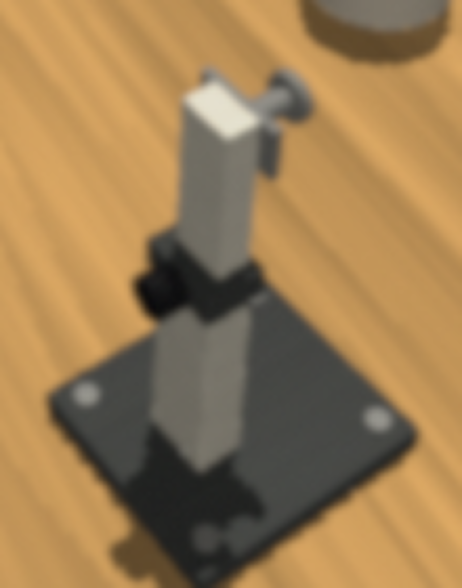

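View pics/t_stand.png

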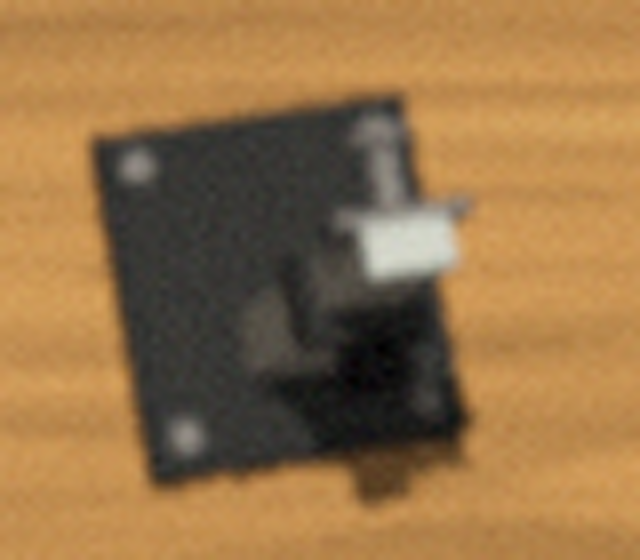

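```bash
python3 - <<'E'
from h import *
np.set_printoptions(precision=4,suppress=True)
P=[onz("top",180+c/7-.5,190+r/7-.5,.06) for c,r in [(192,72),(503,180),(410,478),(95,342)]]
P=np.array(P);print(P,P.mean(0))
for i in range(4):
    d=P[(i+1)%4]-P[i]; print(np.linalg.norm(d),np.degrees(np.arctan2(d[1],d[0])))
S=np.array([onz("top",340+c/8-.5,200+r/8-.5,.012) for c,r in [(93,138),(403,95),(463,428),(153,487)]])
print(S,S.mean(0))
for i in range(4):
    d=S[(i+1)%4]-S[i]; print(np.linalg.norm(d),np.degrees(np.arctan2(d[1],d[0])))
# board top corners z=.2
for c,r in [(160,150),(350,205),(345,235),(150,190)]:
    print(onz("top",180+c/7-.5,190+r/7-.5,.2))
c=ctrl.camera_info("wrist");s=ctrl.get_state()
T=R.from_rotvec(s["tool_rot"])
print("cam in tool",T.inv().apply(c["xyz"]-s["position"]),(T.inv()*R.from_rotvec(c["orientation"])).as_matrix())
E
```

```text
[[0.5775 0.2127 0.06  ]
 [0.5394 0.104  0.06  ]
 [0.4363 0.1344 0.06  ]
 [0.4828 0.2431 0.06  ]] [0.509  0.1736 0.06  ]
0.11523713182048953 -109.33444901570016
0.10744536138952174 163.53543816246295
0.11819321027258028 66.87165812618242
0.09952620724021397 -17.78997607975291
[[ 0.5448 -0.1447  0.012 ]
 [ 0.5587 -0.2428  0.012 ]
 [ 0.4537 -0.2564  0.012 ]
 [ 0.4353 -0.1599  0.012 ]] [ 0.4981 -0.201   0.012 ]
0.0990700719167898 -81.94442796337614
0.1059263638613447 -172.6218449126462
0.09829667913888354 100.75631044960723
0.11055125190581262 7.863924158017393
[0.522  0.2025 0.2   ]
[0.505  0.1439 0.2   ]
[0.4957 0.1452 0.2   ]
[0.5096 0.2051 0.2   ]
cam in tool [ 0.0006 -0.0736 -0.1427] [[ 1.     -0.      0.0012]
 [-0.0003  0.9641  0.2655]
 [-0.0012 -0.2655  0.9641]]
```

```bash
python3 -m crank '{"dp":[[-2.7,3.5,-0.4],[-2.7,3.5,-0.4],[-2.7,3.5,-0.4],[-2.7,3.5,-0.4],[-2.7,3.5,-0.4],[-2.7,3.5,-0.4],[-2.7,3.5,-0.4],[-2.7,3.5,-0.4]],"delta_rot":[[0,0,0],[0,0,0],[0,0,0],[0,0,0],[0,0,0],[0,0,0],[0,0,0],[0,0,0]]}' 6 20
python3 -m crank '{"dp":[[-2.7,3.5,0],[-2.7,3.5,0],[-2.7,3.5,0],[-2.7,3.5,0],[-2.7,3.5,0],[-2.7,3.5,0],[-2.7,3.5,0],[-2.7,3.5,0]],"delta_rot":[[0,0,0],[0,0,0],[0,0,0],[0,0,0],[0,0,0],[0,0,0],[0,0,0],[0,0,0]]}'
python3 -m crank '{"dp":[[0,0,0],[0,0,0],[0,0,0],[0,0,0],[0,0,0],[0,0,0],[0,0,0],[0,0,0]],"delta_rot":[[0,0,0.14],[0,0,0.14],[0,0,0.14],[0,0,0.14],[0,0,0.14],[0,0,0.14],[0,0,0.14],[0,0,0.14]]}'
python3 -m crank '{"dp":[[0,0,0.5],[0,0,0.5],[0,0,0.5],[0,0,0.5],[0,0,0.5],[0,0,0.5],[0,0,0],[0,0,0]],"delta_rot":[[0,0,0.12],[0,0,0.12],[0,0,0.12],[0,0,0.12],[0,0,0],[0,0,0],[0,0,0],[0,0,0]]}'
```

```text
time: 0.95
position: [0.3829, 0.3458, 0.2736]
tool_rot: [-2.49, -1.915, -0.0]
ft_force: [0.4, 0.2, 0.0]
grip_width: 0.689
time: 1.75
position: [0.5979, 0.0655, 0.2735]
tool_rot: [-2.49, -1.915, -0.0]
ft_force: [1.3, 0.2, -0.2]
grip_width: 0.69
time: 2.55
position: [0.597, 0.0669, 0.2732]
tool_rot: [-3.128, -0.291, 0.001]
ft_force: [-0.1, -0.6, -0.3]
grip_width: 0.683
time: 3.35
position: [0.5972, 0.0669, 0.2435]
tool_rot: [-3.109, 0.45, 0.0]
ft_force: [0.2, 0.3, 1.0]
grip_width: 0.691
```

```bash
cat > snap.py <<'E'
import sys,pickle
from h import *
name,out=sys.argv[1:3]
info=ctrl.camera_info(name); im=ctrl.get_image(name)
cv2.imwrite(f"pics/{out}.png",im); pickle.dump(info,open(f"pics/{out}.pkl","wb"))
s=ctrl.get_state(); print(s["time"],s["position"],s["tool_rot"],s["ft_force"])
E
python3 snap.py wrist w1
```

```text
3.4 [0.59736538 0.06682134 0.24376458] [-3.10883890e+00  4.50962579e-01 -5.20594988e-04] [-0.05427672 -0.26157599  0.00475568]
```

View pics/w1.png

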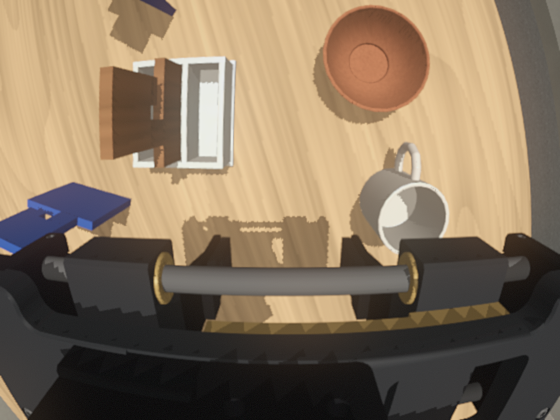

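```bash
python3 - <<'E'
import cv2
b=cv2.imread("pics/w1.png")
cv2.imwrite("pics/w1c.png",cv2.resize(b[45:185,85:245],None,fx=4.2,fy=4.2,interpolation=cv2.INTER_CUBIC))
E
```

```text
(no output)
```

View pics/w1c.png

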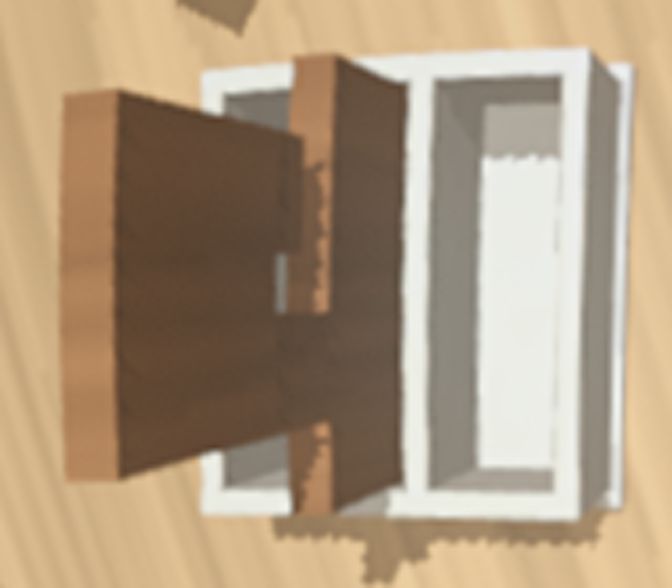

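```bash
python3 - <<'E'
from h import *
import pickle
np.set_printoptions(precision=4,suppress=True)
I=pickle.load(open("pics/w1.pkl","rb"))
f=lambda c,r,z:onz("wrist",85+c/4.2-.4,45+r/4.2-.4,z,I)
P=np.array([f(c,r,.06) for c,r in [(203,72),(590,50),(580,520),(202,513)]])
B=np.array([f(c,r,.2) for c,r in [(64,92),(119,90),(119,479),(66,481)]])
for Q in (P,B):
  print(Q,Q.mean(0))
  for i in range(4):
    d=Q[(i+1)%4]-Q[i]; print(np.linalg.norm(d),np.degrees(np.arctan2(d[1],d[0])))
for n in ("top",):
  print(proj("top",B.mean(0)))
# blob triangulation of top centre with side: side crop top of board (257,65)->
print(proj("side",B.mean(0)), 180+257/5,140+66/5)
E
```

```text
[[0.4808 0.2481 0.06  ]
 [0.5772 0.2152 0.06  ]
 [0.5407 0.1064 0.06  ]
 [0.4438 0.1397 0.06  ]] [0.5106 0.1774 0.06  ]
0.1019150261777174 -18.847383957236918
0.11472535531555181 -108.54972027272278
0.10246498627455726 161.08846631112135
0.11460909413182119 71.17567447190243
[[0.5157 0.2078 0.2   ]
 [0.525  0.2038 0.2   ]
 [0.506  0.1481 0.2   ]
 [0.4965 0.1511 0.2   ]] [0.5108 0.1777 0.2   ]
0.01011035834097446 -23.153706882299037
0.05891341631279925 -108.82860322343032
0.009925940010589919 162.50965696527277
0.059907924131167675 71.32282654716076
[213.7574 216.075 ]
[231.0309 158.5715] 231.4 153.2
```

```bash
python3 -m crank '{"dp":[[0,0,0],[-2.35,-1.54,0],[-2.35,-1.54,0],[-2.35,-1.54,0],[-2.35,-1.54,0],[-2.33,-1.55,0],[0,0,0],[0,0,0]],"delta_rot":[[0,0,0.038],[0,0,0],[0,0,0],[0,0,0],[0,0,0],[0,0,0],[0,0,0],[0,0,0]]}'
python3 snap.py wrist w2
```

```text
time: 4.2
position: [0.511, 0.1778, 0.2441]
tool_rot: [-3.1, 0.508, -0.001]
ft_force: [-0.3, -0.1, 0.4]
grip_width: 0.689
4.25 [0.51148877 0.17685114 0.24400067] [-3.09955344e+00  5.11558770e-01 -1.69925356e-03] [ 0.28230526 -0.22817588  1.15568191]
```

View pics/w2.png

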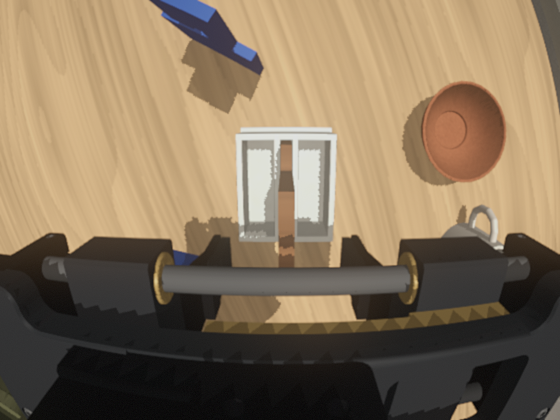

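The board runs up columns 277–296, row 170–265, centred on the jaws (285) and parallel to them. Descending and gripping.

```bash
python3 -m crank '{"dp":[[0,0,1.2],[0,0,1.2],[0,0,1.2],[0,0,1.2],[0,0,1.2],[0,0,1.2],[0,0,0],[0,0,0]],"delta_rot":[[0,0,0],[0,0,0],[0,0,0],[0,0,0],[0,0,0],[0,0,0],[0,0,0],[0,0,0]]}'
python3 -m crank '{"dp":[[0,0,0],[0,0,0],[0,0,0],[0,0,0],[0,0,0],[0,0,0],[0,0,0],[0,0,0]],"delta_rot":[[0,0,0],[0,0,0],[0,0,0],[0,0,0],[0,0,0],[0,0,0],[0,0,0],[0,0,0]]}' 0 12
```

```text
time: 5.05
position: [0.5109, 0.1775, 0.1713]
tool_rot: [3.099, -0.511, -0.0]
ft_force: [0.8, 0.8, 0.4]
grip_width: 0.69
time: 5.85
position: [0.5109, 0.1775, 0.1716]
tool_rot: [-3.1, 0.511, -0.0]
ft_force: [0.5, -0.4, -0.1]
grip_width: 0.115
```

```bash
python3 -m crank '{"dp":[[0,0,0],[0,0,0],[0,0,-0.3],[0,0,-1.2],[0,0,-2.2],[0,0,-3],[0,0,-3],[0,0,-2.5]],"delta_rot":[[0,0,0],[0,0,0],[0,0,0],[0,0,0],[0,0,0],[0,0,0],[0,0,0],[0,0,0]]}' 0 25
python3 - <<'E'
from h import *
a=cv2.imread("pics/side0.png");b=cv2.imread("pics/top0.png")
cv2.imwrite("pics/s_pin.png",cv2.resize(a[262:312,290:345],None,fx=10,fy=10,interpolation=cv2.INTER_CUBIC))
cv2.imwrite("pics/t_pin.png",cv2.resize(b[205:245,370:410],None,fx=14,fy=14,interpolation=cv2.INTER_CUBIC))
E
```

```text
time: 6.65
position: [0.5111, 0.1775, 0.2961]
tool_rot: [-3.098, 0.511, -0.002]
ft_force: [0.4, 0.8, -3.3]
grip_width: 0.11
```

View pics/s_pin.png

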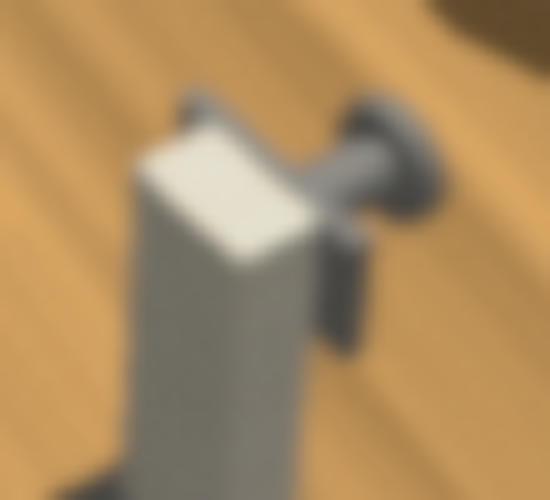

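View pics/t_pin.png

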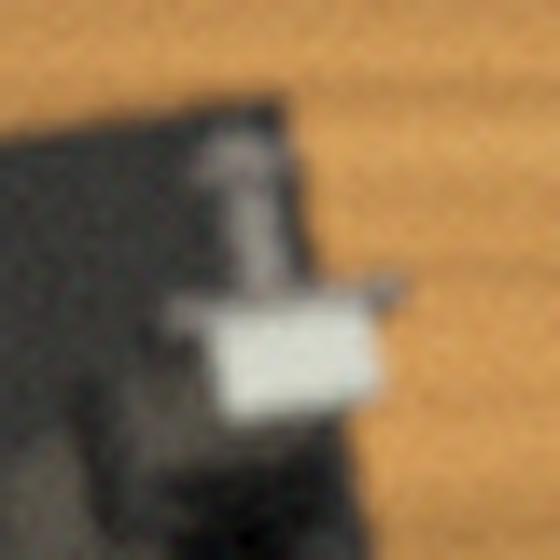

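```bash
python3 - <<'E'
from h import *
np.set_printoptions(precision=4,suppress=True)
s=lambda c,r:ray("side",290+c/10-.45,262+r/10-.45)
t=lambda c,r:ray("top",370+c/14-.46,205+r/14-.46)
A=tri(s(227,193),t(297,362)); print("posttop",A, "res",proj("side",A)-[290+22.25,262+18.85],proj("top",A)-[370+297/14-.46,205+362/14-.46])
H=tri(s(392,158),t(238,158)); print("head",H,proj("side",H)-[290+39.2-.45,262+15.8-.45])
d=H-A;print(d,np.degrees(np.arctan2(d[1],d[0])))
for z in(.15,.16,.17,.18,.19):
  print(z,[onz("side",290+c/10-.45,262+r/10-.45,z)[:2] for c,r in[(227,193),(392,158)]],[onz("top",370+c/14-.46,205+r/14-.46,z)[:2] for c,r in[(297,362),(238,158)]])
E
```

```text
posttop [ 0.4831 -0.2034  0.1835] res [-0.1825  0.0457] [ 0.0421 -0.113 ]
head [ 0.5162 -0.1979  0.1718] [ 0.6789 -0.1678]
[ 0.033   0.0055 -0.0117] 9.537104320740585
0.15 [array([ 0.5028, -0.1738]), array([ 0.5291, -0.1787])] [array([ 0.4882, -0.211 ]), array([ 0.5212, -0.2031])]
0.16 [array([ 0.497 , -0.1826]), array([ 0.5227, -0.1874])] [array([ 0.4866, -0.2087]), array([ 0.5193, -0.2009])]
0.17 [array([ 0.4912, -0.1915]), array([ 0.5162, -0.1962])] [array([ 0.485 , -0.2064]), array([ 0.5174, -0.1987])]
0.18 [array([ 0.4854, -0.2004]), array([ 0.5098, -0.2049])] [array([ 0.4834, -0.2041]), array([ 0.5155, -0.1965])]
0.19 [array([ 0.4796, -0.2092]), array([ 0.5034, -0.2136])] [array([ 0.4819, -0.2018]), array([ 0.5137, -0.1942])]
```

```bash
python3 -m crank '{"dp":[[0,0,-2.3],[0,0,-2.3],[0,0,-2.3],[0,0,-2.3],[-0.15,1,0],[-0.3,2,0],[-0.4,3,0],[-0.5,3.5,0]],"delta_rot":[[0,0,-0.12],[0,0,-0.12],[0,0,-0.12],[0,0,-0.12],[0,0,0],[0,0,0],[0,0,0],[0,0,0]]}'
python3 -m crank '{"dp":[[-0.6,4,0],[-0.6,4,0],[-0.6,4,0],[-0.6,4,0],[-0.6,4,0],[-0.6,4,0],[-0.6,4,0],[-0.4,3,0]],"delta_rot":[[0,0,0],[0,0,0],[0,0,0],[0,0,0],[0,0,0],[0,0,0],[0,0,0],[0,0,0]]}'
python3 -m crank '{"dp":[[-0.3,2,0],[-0.2,1.5,0],[-0.2,1.2,0],[0,0,0],[0,0,0],[0,0,0],[0,0,0],[0,0,0]],"delta_rot":[[0,0,0],[0,0,0],[0,0,0],[0,0,0],[0,0,0],[0,0,0],[0,0,0],[0,0,0]]}'
python3 snap.py wrist w3
```

```text
time: 7.45
position: [0.5111, 0.0793, 0.3839]
tool_rot: [3.132, 0.237, -0.004]
ft_force: [0.3, 0.1, -1.8]
grip_width: 0.114
time: 8.25
position: [0.5108, -0.2366, 0.3845]
tool_rot: [-3.133, -0.229, 0.003]
ft_force: [0.0, -0.2, -1.8]
grip_width: 0.114
time: 9.05
position: [0.5142, -0.2786, 0.3855]
tool_rot: [-3.132, -0.242, -0.0]
ft_force: [-0.3, 0.7, -1.7]
grip_width: 0.116
9.1 [ 0.5142692  -0.27873333  0.3855804 ] [-3.13195474e+00 -2.41646461e-01 -4.49913338e-04] [ 0.02192279  0.00265299 -2.16736908]
```

View pics/w3.png

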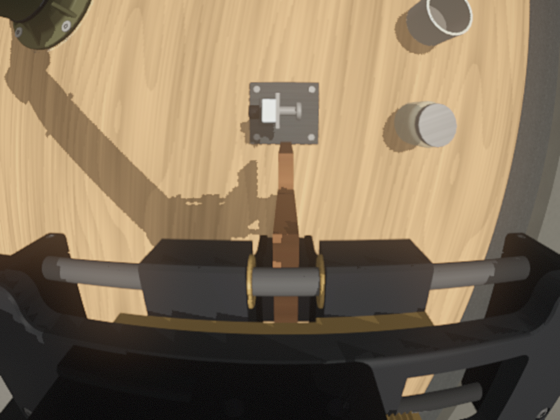

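```bash
python3 -m crank '{"dp":[[0,0,1.5],[0,0,2.2],[0,0,2.2],[0,0,2.2],[0,0,2.2],[0,0,1.7],[0,0,0],[0,0,0]],"delta_rot":[[0,0,0],[0,0,0],[0,0,0],[0,0,0],[0,0,0],[0,0,0],[0,0,0],[0,0,0]]}'
python3 snap.py wrist w4; python3 snap.py side s4
python3 - <<'E'
import cv2
b=cv2.imread("pics/w3.png")
cv2.imwrite("pics/w3c.png",cv2.resize(b[75:175,235:335],None,fx=6,fy=6,interpolation=cv2.INTER_CUBIC))
E
```

```text
time: 9.9
position: [0.5143, -0.2792, 0.266]
tool_rot: [3.132, 0.241, 0.0]
ft_force: [0.5, -0.2, -2.0]
grip_width: 0.114
9.95 [ 0.51458627 -0.27951321  0.26660198] [3.13171836e+00 2.40448542e-01 2.00981277e-03] [ 0.94704426  0.44872962 -1.98030272]
10.0 [ 0.51471562 -0.27966343  0.26686714] [3.13154008e+00 2.40234645e-01 2.91872668e-03] [-0.633835   -0.67295171 -2.27749459]
```

View pics/w4.png

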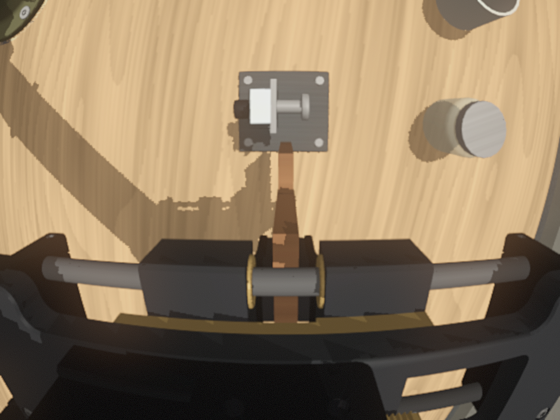

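View pics/s4.png

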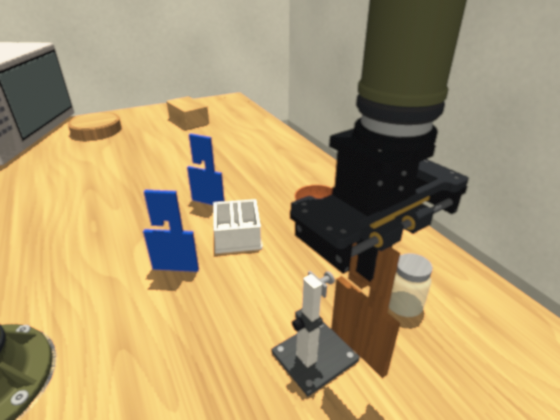

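View pics/w3c.png

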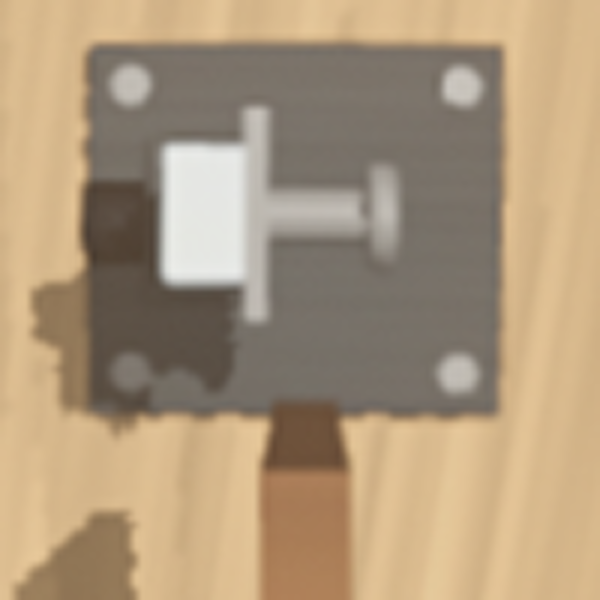

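```bash
python3 - <<'E'
import cv2
b=cv2.imread("pics/w4.png")
cv2.imwrite("pics/w4c.png",cv2.resize(b[60:160,230:340],None,fx=7,fy=6,interpolation=cv2.INTER_CUBIC))
E
```

```text
(no output)
```

View pics/w4c.png

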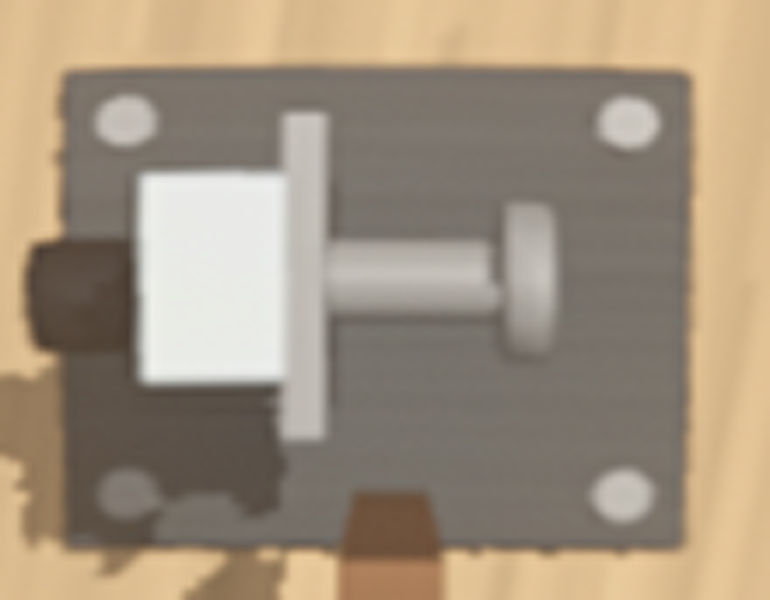

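```bash
cat > m.py <<'E'
from h import *
import pickle
from scipy.optimize import brentq
np.set_printoptions(precision=4,suppress=True)
I3=pickle.load(open("pics/w3.pkl","rb"));I4=pickle.load(open("pics/w4.pkl","rb"))
f3=lambda c,r:(235+c/6-.42,75+r/6-.42)
f4=lambda c,r:(230+c/7-.43,60+r/6-.42)
def zw(I,a,b,w):
    g=lambda z:np.linalg.norm(onz("wrist",*a,z,I)-onz("wrist",*b,z,I))-w
    return brentq(g,0,.25)
print("plate z-11",zw(I3,f3(256,105),f3(256,322),.038)-.011,zw(I4,f4(305,112),f4(305,440),.038)-.011)
print("head",zw(I3,f3(384,162),f3(384,267),.02),zw(I4,f4(530,202),f4(530,357),.02))
rr=lambda I,p:ray("wrist",*p,I)
for n,a,b in [("post",(203,213.5),(211,277.5)),("plate",(256,213.5),(305,276)),("pin-end at plate",(270,213),(328,277)),("head",(386,214),(530,279)),("head left rim",(368,214),(503,279))]:
    print(n,tri(rr(I3,f3(*a)),rr(I4,f4(*b))), "at z",[onz("wrist",*f4(*b),z,I4)[:2] for z in (.165,.172,.179)])
# base corners z=.012
B=np.array([onz("wrist",*f4(c,r),.012,I4) for c,r in[(63,72),(690,72),(686,548),(65,548)]])
print(B.mean(0));
for i in range(4):
    d=B[(i+1)%4]-B[i]; print(np.linalg.norm(d),np.degrees(np.arctan2(d[1],d[0])))
C=np.array([onz("wrist",*f4(c,r),.012,I4) for c,r in[(126,121),(629,122),(623,496),(128,494)]])
print(C.mean(0));
for i in range(4):
    d=C[(i+1)%4]-C[i]; print(np.linalg.norm(d),np.degrees(np.arctan2(d[1],d[0])))
E
python3 m.py
```

```text
plate z-11 0.1762184004400723 0.1725862638937648
head 0.15715404997412274 0.15770606969049084
post [ 0.4834 -0.2011  0.1781] at z [array([ 0.4823, -0.2009]), array([ 0.4829, -0.2011]), array([ 0.4835, -0.2013])]
plate [ 0.4927 -0.1997  0.178 ] at z [array([ 0.4921, -0.1993]), array([ 0.4924, -0.1996]), array([ 0.4927, -0.1998])]
pin-end at plate [ 0.495  -0.1992  0.1734] at z [array([ 0.4946, -0.1991]), array([ 0.4948, -0.1993]), array([ 0.495 , -0.1995])]
head [ 0.5167 -0.1952  0.1467] at z [array([ 0.5157, -0.196 ]), array([ 0.5153, -0.1963]), array([ 0.5149, -0.1966])]
head left rim [ 0.5129 -0.1963  0.1624] at z [array([ 0.5129, -0.1965]), array([ 0.5125, -0.1968]), array([ 0.5122, -0.1971])]
[ 0.4988 -0.1989  0.012 ]
0.107989567472288 8.712495350410224
0.0978729145023233 -81.04237996848885
0.10896995961902714 -171.24991331904056
0.09794512351248849 98.38394227978782
[ 0.4989 -0.1988  0.012 ]
0.08645096235691514 8.586492864405718
0.07660059614448211 -81.53354848327463
0.08631860554429908 -171.5270941779335
0.07642930938881544 98.56553197074454
```

```bash
python3 -m crank '{"dp":[[0.18,0,1],[0,0,1.5],[0,0,1.5],[0,0,1.3],[0,0,0],[0,0,0],[0,0,0],[0,0,0]],"delta_rot":[[0,0,0],[0,0,0],[0,0,0],[0,0,0],[0,0,0],[0,0,0],[0,0,0],[0,0,0]]}'
python3 -m crank '{"dp":[[0,-0.5,0],[0,-0.8,0],[0,-0.8,0],[0,-0.8,0],[0,-0.8,0],[0,-0.5,0],[0,0,0],[0,0,0]],"delta_rot":[[0,0,0],[0,0,0],[0,0,0],[0,0,0],[0,0,0],[0,0,0],[0,0,0],[0,0,0]]}'
python3 snap.py wrist w5; python3 snap.py side s5
python3 - <<'E'
import cv2,numpy as np
b=cv2.imread("pics/w5.png");a=cv2.imread("pics/s5.png")
cv2.imwrite("pics/c5.png",np.hstack([cv2.resize(b[70:210,220:350],(400,430),interpolation=cv2.INTER_CUBIC),cv2.resize(a[245:385,270:400],(400,430),interpolation=cv2.INTER_CUBIC)]))
E
```

```text
time: 10.8
position: [0.5163, -0.2794, 0.2132]
tool_rot: [3.132, 0.24, 0.002]
ft_force: [-0.5, -0.2, -1.7]
grip_width: 0.11
time: 11.6
position: [0.5095, -0.2375, 0.2127]
tool_rot: [3.132, 0.241, 0.001]
ft_force: [1.0, -0.1, -1.8]
grip_width: 0.112
11.65 [ 0.50946379 -0.23785032  0.21263956] [3.13208787e+00 2.39717339e-01 3.73374940e-04] [ 0.36078533 -0.00212093 -1.28552573]
11.7 [ 0.50942452 -0.23800324  0.21263799] [3.13207903e+00 2.39223139e-01 2.41892124e-04] [ 0.5205794   0.28228076 -2.99280145]
```

View pics/c5.png

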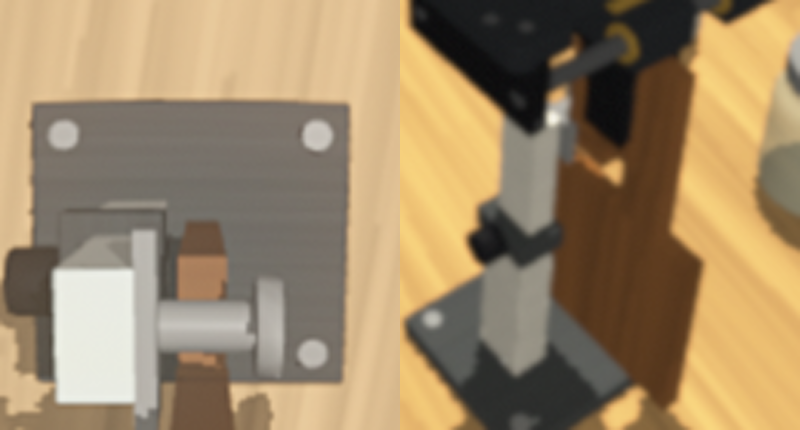

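```bash
python3 -m crank '{"dp":[[0,0,-0.3],[0,0,-0.3],[0,0,-0.3],[0,0,-0.2],[0,0,-0.1],[0,0,-0.05],[0,0,0],[0,0,0]],"delta_rot":[[0,0,0],[0,0,0],[0,0,0],[0,0,0],[0,0,0],[0,0,0],[0,0,0],[0,0,0]]}'
python3 -m crank '{"dp":[[0,0,-0.03],[0,0,-0.03],[0,0,-0.03],[0,0,-0.03],[0,0,0],[0,0,0],[0,0,0],[0,0,0]],"delta_rot":[[0,0,0],[0,0,0],[0,0,0],[0,0,0],[0,0,0],[0,0,0],[0,0,0],[0,0,0]]}'
```

```text
time: 12.5
position: [0.5095, -0.2375, 0.225]
tool_rot: [-3.132, -0.24, 0.0]
ft_force: [0.2, -0.3, -1.5]
grip_width: 0.11
time: 13.3
position: [0.5095, -0.2375, 0.2262]
tool_rot: [-3.132, -0.24, -0.0]
ft_force: [0.2, -0.6, -2.5]
grip_width: 0.112
```

```bash
python3 -m crank '{"dp":[[0,0,-0.03],[0,0,-0.03],[0,0,-0.03],[0,0,-0.03],[0,0,0],[0,0,0],[0,0,0],[0,0,0]],"delta_rot":[[0,0,0],[0,0,0],[0,0,0],[0,0,0],[0,0,0],[0,0,0],[0,0,0],[0,0,0]]}'
python3 -c "
from bench import ctrl
print(ctrl.get_state()['ft_force'],ctrl.get_state()['torque'])"
```

```text
time: 14.1
position: [0.5095, -0.2375, 0.2274]
tool_rot: [-3.132, -0.24, -0.0]
ft_force: [0.4, -0.6, -2.4]
grip_width: 0.114
[ 0.36774466 -0.62230086 -2.39460241] [-0.06761774  0.04584465  0.01043766]
```

```bash
python3 -m crank '{"dp":[[0,0,-0.03],[0,0,-0.03],[0,0,-0.03],[0,0,-0.03],[0,0,0],[0,0,0],[0,0,0],[0,0,0]],"delta_rot":[[0,0,0],[0,0,0],[0,0,0],[0,0,0],[0,0,0],[0,0,0],[0,0,0],[0,0,0]]}'
python3 -c "
from bench import ctrl
print(ctrl.get_state()['ft_force'],ctrl.get_state()['torque'])"
```

```text
time: 14.9
position: [0.5095, -0.2375, 0.2286]
tool_rot: [-3.132, -0.24, -0.0]
ft_force: [-0.3, 0.2, -1.9]
grip_width: 0.11
[-0.32160115  0.19539228 -1.87835953] [-0.0650853   0.03944316  0.05346033]
```

```bash
python3 -m crank '{"dp":[[0,0,-0.03],[0,0,-0.03],[0,0,-0.03],[0,0,-0.03],[0,0,0],[0,0,0],[0,0,0],[0,0,0]],"delta_rot":[[0,0,0],[0,0,0],[0,0,0],[0,0,0],[0,0,0],[0,0,0],[0,0,0],[0,0,0]]}'
python3 -c "
from bench import ctrl
print(ctrl.get_state()['ft_force'],ctrl.get_state()['torque'])"
```

```text
time: 15.7
position: [0.5093, -0.2373, 0.2292]
tool_rot: [-3.132, -0.24, 0.001]
ft_force: [2.6, 0.7, -13.8]
grip_width: 0.115
[  2.60120434   0.74417055 -13.77715751] [-0.46556423 -0.70832138 -0.11161209]
```

```bash
python3 snap.py side s6; python3 snap.py wrist w6
python3 - <<'E'
import cv2,numpy as np
b=cv2.imread("pics/w6.png");a=cv2.imread("pics/s6.png")
cv2.imwrite("pics/c6.png",np.hstack([cv2.resize(b[70:210,220:350],(400,430),interpolation=cv2.INTER_CUBIC),cv2.resize(a[245:385,270:400],(400,430),interpolation=cv2.INTER_CUBIC)]))
E
```

```text
15.75 [ 0.50926304 -0.23716504  0.22928872] [-3.13184217e+00 -2.40294522e-01  1.14431409e-03] [  1.67708575  -0.419683   -13.60519432]
15.8 [ 0.50925787 -0.2371026   0.22934776] [-3.13167975e+00 -2.40385040e-01  1.13914545e-03] [  1.62720057   0.39075945 -13.63130442]
```

View pics/c6.png

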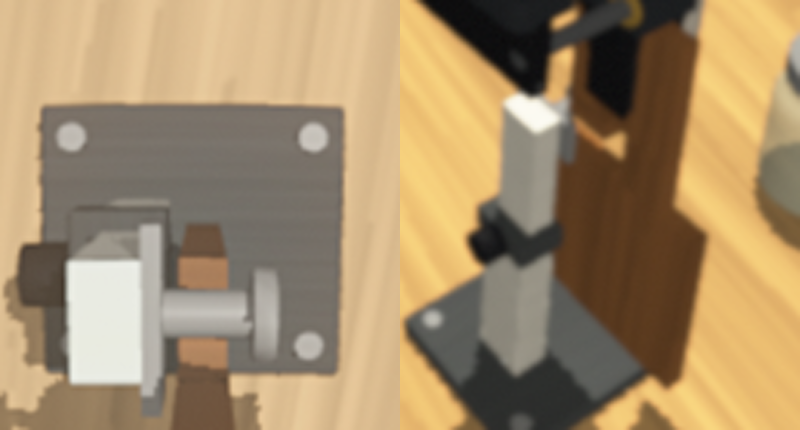

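```bash
python3 -m crank '{"dp":[[0,0,0.1],[0,0,0.1],[0,0,0.1],[0,0,0.05],[0,0,0],[0,0,0],[0,0,0],[0,0,0]],"delta_rot":[[0,0,0],[0,0,0],[0,0,0],[0,0,0],[0,0,0],[0,0,0],[0,0,0],[0,0,0]]}'
python3 snap.py side s7
python3 - <<'E'
from h import *
s=ctrl.get_state();print(s["torque"],s["ft_force"])
d=s["position"][:2]-[.5038,-.198];a=np.radians(8.6)
print(d@[np.cos(a),np.sin(a)],d@[-np.sin(a),np.cos(a)])
a=cv2.imread("pics/s7.png")
cv2.imwrite("pics/c7.png",cv2.resize(a[240:390,280:410],None,fx=4,fy=4,interpolation=cv2.INTER_CUBIC))
# expected board outline if upright: project bottom corners
T=R.from_rotvec(s["tool_rot"]).as_matrix();p=s["position"];bx,by=T[:,0],-T[:,1];print(bx,by)
o=p.copy();o[2]-=.1636
for y,z in[(50,0),(-50,0),(-50,100),(-30,100),(30,100),(50,100),(-30,125)]:
  for x in (-5,):
    q=o+bx*x/1e3+by*y/1e3+[0,0,z/1e3]; u=proj("side",q); print(y,z,u,(u-[280,240])*4+1.5)
E
```

```text
time: 16.6
position: [0.5095, -0.2375, 0.2264]
tool_rot: [-3.132, -0.24, -0.0]
ft_force: [-0.5, 0.2, -2.0]
grip_width: 0.114
16.65 [ 0.50950722 -0.23753231  0.22640051] [-3.13235897e+00 -2.40169765e-01 -2.12940291e-04] [-0.14719911  0.48411057 -2.23415262]
[-0.11292832  0.06839898 -0.00757731] [-0.14719911  0.48411057 -2.23415262]
-0.00026843049633205017 -0.039941255038396774
[9.88310976e-01 1.52451292e-01 1.38209977e-04] [-1.52451297e-01  9.88310984e-01  2.93237697e-05]
50 0 [311.56596272 327.93373829] [127.76385089 353.23495315]
-50 0 [356.17574749 373.20265341] [306.20298998 534.31061364]
-50 100 [364.52610823 326.34553761] [339.60443291 346.88215043]
-30 100 [353.47743773 316.57614901] [295.40975091 307.80459605]
30 100 [323.53728585 290.10264902] [175.64914339 201.91059609]
50 100 [314.49971003 282.1114984 ] [139.49884011 169.9459936 ]
-30 125 [355.4918492 303.2490807] [303.4673968  254.49632281]
```

View pics/c7.png

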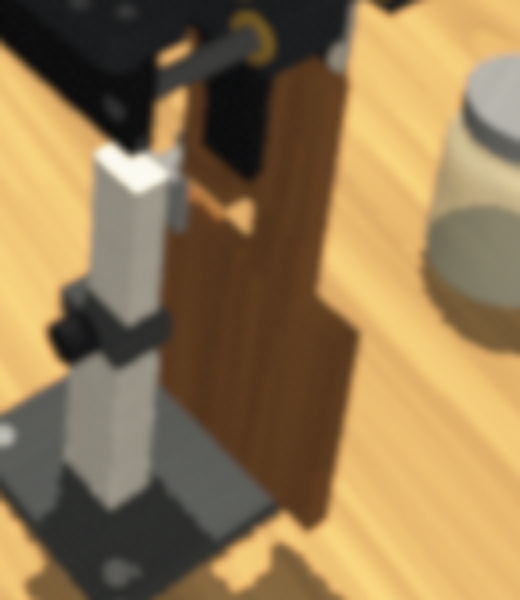

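```bash
cat > ov.py <<'E'
import sys
from h import *
import pickle
n,x0,x1,y0,y1,k=sys.argv[1],*map(int,sys.argv[2:7])
a=cv2.imread(f"pics/{n}.png");s=ctrl.get_state()
T=R.from_rotvec(s["tool_rot"]).as_matrix();p=s["position"];bx,by=T[:,0],-T[:,1];o=p-[0,0,.1636]
c=cv2.resize(a[y0:y1,x0:x1],None,fx=k,fy=k,interpolation=cv2.INTER_CUBIC)
for x,col in((-5,(0,255,0)),(5,(255,255,0))):
  pts=[(50,0),(-50,0),(-50,100),(-30,100),(-30,192),(30,192),(30,115),(6,115),(6,128),(-6,128),(-6,100),(30,100),(50,100)]
  u=np.array([(proj("side",o+bx*x/1e3+by*y/1e3+[0,0,z/1e3])-[x0,y0])*k+(k-1)/2 for y,z in pts])
  cv2.polylines(c,[np.round(u).astype(int)],True,col,1)
cv2.imwrite(f"pics/{n}o.png",c)
E
python3 ov.py s7 280 410 240 390 4
```

```text
(no output)
```

View pics/s7o.png

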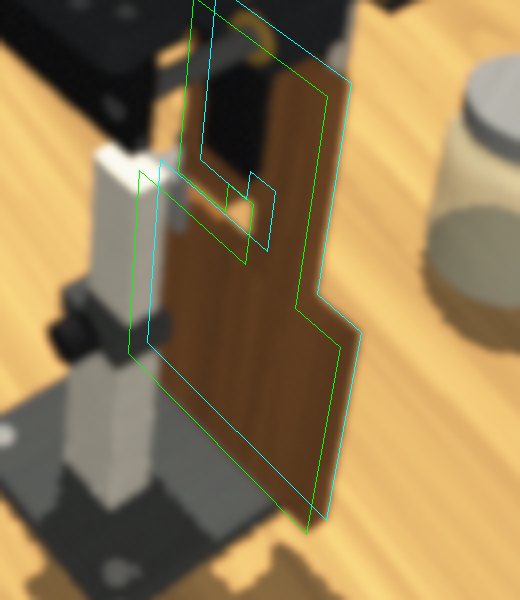

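The drawn outline lies on the board, so it hangs level in the grip as assumed. Sliding on now.

```bash
python3 -m crank '{"dp":[[0,-0.2,0],[0,-0.3,0],[0,-0.3,0],[0,-0.3,0],[0,-0.3,0],[0,-0.2,0],[0,0,0],[0,0,0]],"delta_rot":[[0,0,0],[0,0,0],[0,0,0],[0,0,0],[0,0,0],[0,0,0],[0,0,0],[0,0,0]]}'
```

```text
time: 17.45
position: [0.507, -0.2217, 0.2264]
tool_rot: [3.132, 0.24, 0.0]
ft_force: [0.2, -0.5, -1.7]
grip_width: 0.113
```

```bash
python3 -m crank '{"dp":[[0,-0.2,0],[0,-0.4,0],[0,-0.4,0],[0,-0.4,0],[0,-0.3,0],[0,-0.2,0],[0,0,0],[0,0,0]],"delta_rot":[[0,0,0],[0,0,0],[0,0,0],[0,0,0],[0,0,0],[0,0,0],[0,0,0],[0,0,0]]}'; python3 snap.py side s8; python3 ov.py s8 280 410 240 390 4
```

```text
time: 18.25
position: [0.5042, -0.203, 0.2264]
tool_rot: [3.132, 0.24, 0.0]
ft_force: [0.4, -0.7, -1.7]
grip_width: 0.113
18.3 [ 0.50413988 -0.20308752  0.22638749] [3.13233998e+00 2.39872449e-01 2.39054617e-04] [ 0.38983219  0.3789456  -1.68857504]
```

View pics/s8o.png

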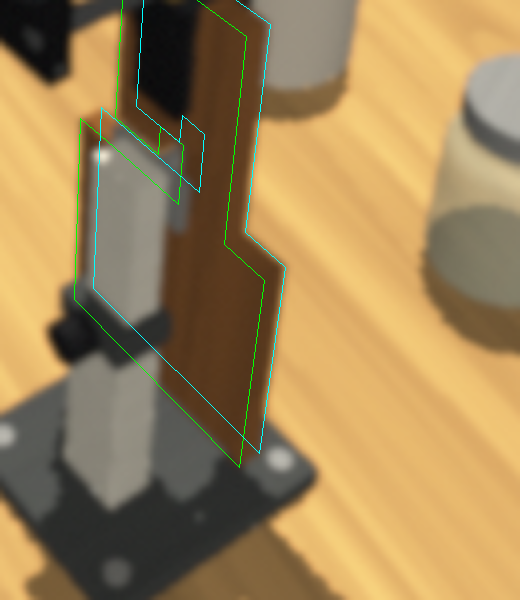

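```bash
python3 -m crank '{"dp":[[0,-0.1,0],[0,-0.1,0],[0,-0.1,0],[0,-0.05,0],[0,-0.05,0],[0,0,0],[0,0,0],[0,0,0]],"delta_rot":[[0,0,0],[0,0,0],[0,0,0],[0,0,0],[0,0,0],[0,0,0],[0,0,0],[0,0,0]]}'
```

```text
time: 19.1
position: [0.5035, -0.199, 0.2264]
tool_rot: [-3.132, -0.24, -0.0]
ft_force: [0.1, 0.4, -2.0]
grip_width: 0.116
```

```bash
python3 -m crank '{"dp":[[0,-0.03,0],[0,-0.03,0],[0,-0.03,0],[0,0,0],[0,0,0],[0,0,0],[0,0,0],[0,0,0]],"delta_rot":[[0,0,0],[0,0,0],[0,0,0],[0,0,0],[0,0,0],[0,0,0],[0,0,0],[0,0,0]]}'
```

```text
time: 19.9
position: [0.5034, -0.1981, 0.2264]
tool_rot: [-3.132, -0.24, -0.0]
ft_force: [0.2, 0.0, -1.7]
grip_width: 0.113
```

```bash
python3 -m crank '{"dp":[[0,-0.03,0],[0,-0.03,0],[0,-0.03,0],[0,0,0],[0,0,0],[0,0,0],[0,0,0],[0,0,0]],"delta_rot":[[0,0,0],[0,0,0],[0,0,0],[0,0,0],[0,0,0],[0,0,0],[0,0,0],[0,0,0]]}'
```

```text
time: 20.7
position: [0.5033, -0.1974, 0.2264]
tool_rot: [3.132, 0.24, 0.0]
ft_force: [0.7, -0.3, -1.9]
grip_width: 0.115
```

```bash
python3 -m crank '{"dp":[[0,-0.03,0],[0,-0.03,0],[0,0,0],[0,0,0],[0,0,0],[0,0,0],[0,0,0],[0,0,0]],"delta_rot":[[0,0,0],[0,0,0],[0,0,0],[0,0,0],[0,0,0],[0,0,0],[0,0,0],[0,0,0]]}'
```

```text
time: 21.5
position: [0.5032, -0.1971, 0.2264]
tool_rot: [3.132, 0.24, 0.0]
ft_force: [1.1, -4.5, -4.5]
grip_width: 0.115
```

```bash
python3 -m crank '{"dp":[[0,0.1,0],[0,0.07,0],[0,0,0],[0,0,0.06],[0,0,0.1],[0,0,0.1],[0,0,0.1],[0,0,0]],"delta_rot":[[0,0,0],[0,0,0],[0,0,0],[0,0,0],[0,0,0],[0,0,0],[0,0,0],[0,0,0]]}'
```

```text
time: 22.3
position: [0.5033, -0.1979, 0.2225]
tool_rot: [-3.132, -0.24, 0.001]
ft_force: [1.0, -0.1, -1.9]
grip_width: 0.108
```

```bash
python3 -m crank '{"dp":[[0,0,0.1],[0,0,0.1],[0,0,0],[0,0,0],[0,0,0],[0,0,0],[0,0,0],[0,0,0]],"delta_rot":[[0,0,0],[0,0,0],[0,0,0],[0,0,0],[0,0,0],[0,0,0],[0,0,0],[0,0,0]]}'
```

```text
time: 23.1
position: [0.5034, -0.1983, 0.2208]
tool_rot: [-3.132, -0.24, -0.0]
ft_force: [0.8, 0.2, -2.2]
grip_width: 0.118
```

```bash
python3 -m crank '{"dp":[[0,0,0.15],[0,0,0.15],[0,0,0.15],[0,0,0.15],[0,0,0.1],[0,0,0.1],[0,0,0],[0,0,0]],"delta_rot":[[0,0,0],[0,0,0],[0,0,0],[0,0,0],[0,0,0],[0,0,0],[0,0,0],[0,0,0]]}'
```

```text
time: 23.9
position: [0.5034, -0.1983, 0.2128]
tool_rot: [-3.132, -0.24, -0.0]
ft_force: [0.1, -0.4, -2.6]
grip_width: 0.112
```

```bash
python3 -m crank '{"dp":[[0,0,0.03],[0,0,0.03],[0,0,0.03],[0,0,0],[0,0,0],[0,0,0],[0,0,0],[0,0,0]],"delta_rot":[[0,0,0],[0,0,0],[0,0,0],[0,0,0],[0,0,0],[0,0,0],[0,0,0],[0,0,0]]}'
```

```text
time: 24.7
position: [0.5034, -0.1983, 0.2119]
tool_rot: [-3.132, -0.24, -0.0]
ft_force: [-0.1, 0.6, -2.8]
grip_width: 0.112
```

```bash
python3 -m crank '{"dp":[[0,0,0.03],[0,0,0.03],[0,0,0.03],[0,0,0],[0,0,0],[0,0,0],[0,0,0],[0,0,0]],"delta_rot":[[0,0,0],[0,0,0],[0,0,0],[0,0,0],[0,0,0],[0,0,0],[0,0,0],[0,0,0]]}'
```

```text
time: 25.5
position: [0.5034, -0.1983, 0.211]
tool_rot: [-3.132, -0.24, -0.0]
ft_force: [0.4, 0.1, -2.9]
grip_width: 0.117
```

```bash
python3 -m crank '{"dp":[[0,0,0.02],[0,0,0.02],[0,0,0],[0,0,0],[0,0,0],[0,0,0],[0,0,0],[0,0,0]],"delta_rot":[[0,0,0],[0,0,0],[0,0,0],[0,0,0],[0,0,0],[0,0,0],[0,0,0],[0,0,0]]}'
```

```text
time: 26.3
position: [0.5035, -0.1983, 0.2106]
tool_rot: [-3.132, -0.24, -0.0]
ft_force: [-1.5, -0.3, -0.1]
grip_width: 0.114
```

```bash
python3 -m crank '{"dp":[[0,0,0.02],[0,0,0],[0,0,0],[0,0,0],[0,0,0],[0,0,0],[0,0,0],[0,0,0]],"delta_rot":[[0,0,0],[0,0,0],[0,0,0],[0,0,0],[0,0,0],[0,0,0],[0,0,0],[0,0,0]]}'; python3 snap.py side s9; python3 snap.py wrist w9;  python3 ov.py s9 270 400 220 370 4
```

```text
time: 27.1
position: [0.5035, -0.1983, 0.2105]
tool_rot: [-3.132, -0.24, -0.0]
ft_force: [-2.0, 0.5, 3.9]
grip_width: 0.114
27.15 [ 0.50348752 -0.19832385  0.21051743] [-3.13233610e+00 -2.40121243e-01 -3.74795143e-04] [-1.37797801  1.36666489  4.41211615]
27.2 [ 0.50349536 -0.19834558  0.21051918] [-3.13237628e+00 -2.40104733e-01 -4.00620439e-04] [-2.43835776  0.05763862  4.24702252]
```

View pics/s9o.png

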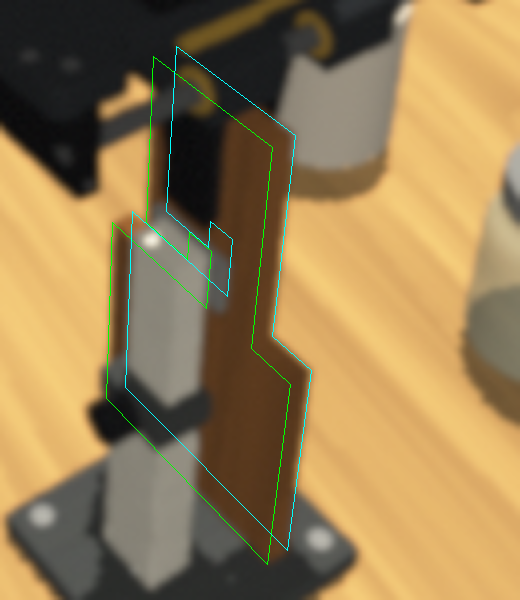

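View pics/w9.png

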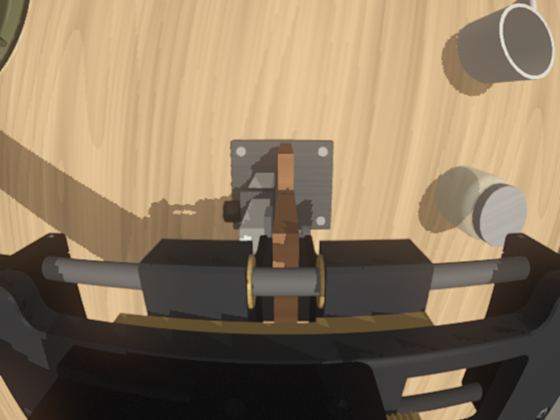

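```bash
python3 -m crank '{"dp":[[0,0,-0.02],[0,0,0],[0,0,0],[0,0,0],[0,0,0],[0,0,0],[0,0,0],[0,0,0]],"delta_rot":[[0,0,0],[0,0,0],[0,0,0],[0,0,0],[0,0,0],[0,0,0],[0,0,0],[0,0,0]]}' - 5
python3 -m crank '{"dp":[[0,0,0],[0,0,0],[0,0,0],[0,0,0],[0,0,0],[0,0,0],[0,0,0],[0,0,0]],"delta_rot":[[0,0,0],[0,0,0],[0,0,0],[0,0,0],[0,0,0],[0,0,0],[0,0,0],[0,0,0]]}' 1.8
python3 snap.py side s10;python3 ov.py s10 270 400 220 370 4
```

```text
time: 28.0
position: [0.5035, -0.1983, 0.2106]
tool_rot: [3.132, 0.24, 0.0]
ft_force: [-1.1, 0.4, 2.7]
grip_width: 0.114
time: 28.8
position: [0.5034, -0.1983, 0.2106]
tool_rot: [-3.132, -0.24, -0.0]
ft_force: [-0.7, 0.6, -0.3]
grip_width: 0.21
28.85 [ 0.5034142  -0.19831447  0.21056016] [-3.13232831e+00 -2.40048072e-01 -9.37709866e-05] [-0.53099754  0.50904954  0.34155548]
```

View pics/s10o.png

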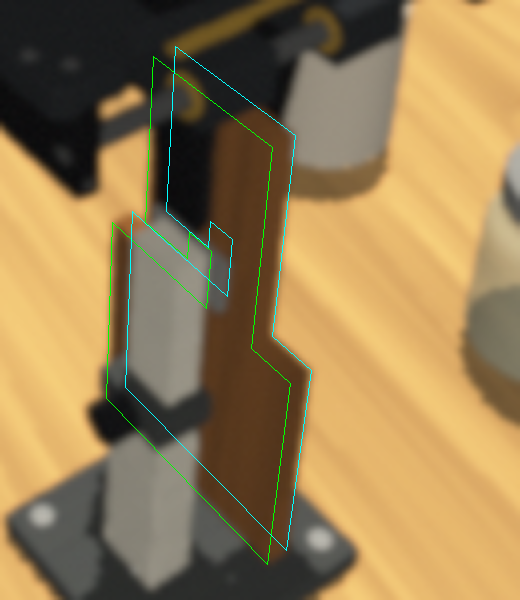

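```bash
python3 -m crank '{"dp":[[0,0,0],[0,0,0],[0,0,0],[0,0,0],[0,0,0],[0,0,-0.2],[0,0,-0.5],[0,0,-1]],"delta_rot":[[0,0,0],[0,0,0],[0,0,0],[0,0,0],[0,0,0],[0,0,0],[0,0,0],[0,0,0]]}' 4
python3 -m crank '{"dp":[[0,0,-1.5],[0,0,-1.5],[0,0,-2],[0,0,-2],[0,0,-2],[0,0,-2],[0,0,-1],[0,0,0]],"delta_rot":[[0,0,0],[0,0,0],[0,0,0],[0,0,0],[0,0,0],[0,0,0],[0,0,0],[0,0,0]]}'
python3 -m crank '{"dp":[[0,2,0],[0,3,0],[0,3,0],[0,3,0],[0,2,0],[0,0,0],[0,0,0],[0,0,0]],"delta_rot":[[0,0,0],[0,0,0],[0,0,0],[0,0,0],[0,0,0],[0,0,0],[0,0,0],[0,0,0]]}'
python3 snap.py side s11; python3 snap.py wrist w11; python3 snap.py top t11
```

```text
time: 29.65
position: [0.503, -0.1982, 0.2276]
tool_rot: [-3.132, -0.24, 0.002]
ft_force: [1.0, -0.5, -0.0]
grip_width: 0.456
time: 30.45
position: [0.5041, -0.1987, 0.3495]
tool_rot: [3.132, 0.24, 0.005]
ft_force: [-0.2, -1.0, 0.3]
grip_width: 0.456
time: 31.25
position: [0.5235, -0.3254, 0.3472]
tool_rot: [-3.131, -0.243, 0.0]
ft_force: [-0.5, -0.4, 0.0]
grip_width: 0.455
31.3 [ 0.5236355  -0.32524194  0.3473845 ] [-3.13083228e+00 -2.43242926e-01 -5.30767351e-04] [ 0.22315213 -0.21782774 -0.19892319]
31.35 [ 0.52363943 -0.32530571  0.34756004] [-3.13098366e+00 -2.43381398e-01 -9.37072672e-04] [-0.70363876  0.89536551  0.95481025]
31.4 [ 0.52364948 -0.32545166  0.34765461] [-3.13120332e+00 -2.43212569e-01 -1.18236946e-03] [ 0.45124043 -0.12528252  0.69750407]
```

View pics/s11.png

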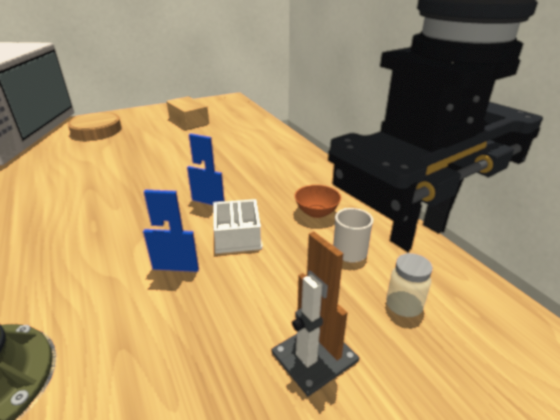

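View pics/w11.png

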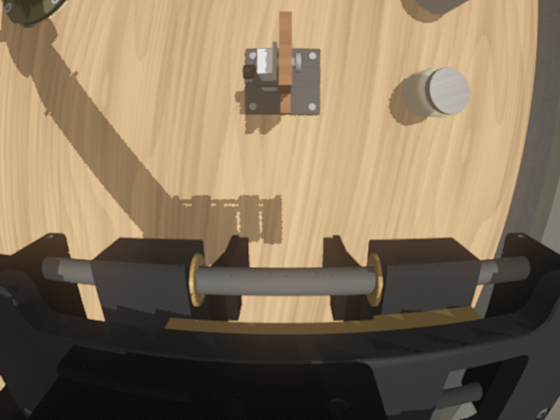

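View pics/t11.png

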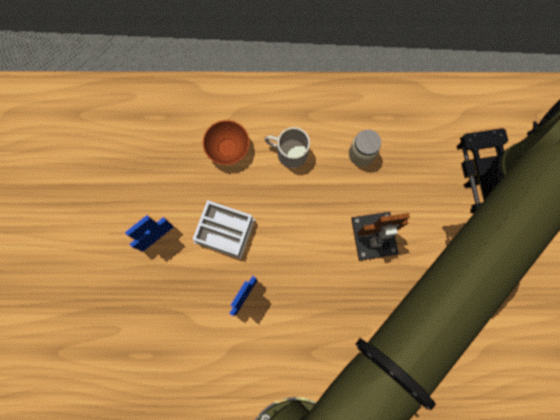

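```bash
python3 -m crank '{"dp":[[0,0,0],[0,0,0],[0,0,0],[0,0,0],[0,0,0],[0,0,0],[0,0,0],[0,0,0]],"delta_rot":[[0,0,0],[0,0,0],[0,0,0],[0,0,0],[0,0,0],[0,0,0],[0,0,0],[0,0,0]]}'; python3 snap.py side s12
python3 - <<'E'
from h import *
a=cv2.imread("pics/s12.png");b=cv2.imread("pics/s11.png");print("diff",np.abs(a.astype(int)-b)[220:380,270:380].max())
z=cv2.imread("pics/side0.png")
for n,(x0,x1,y0,y1) in dict(mug=(335,372,208,265),jar=(388,432,254,318),bowl=(294,342,186,220)).items():
    print(n,np.abs(a.astype(int)-z)[y0:y1,x0:x1].mean())
T=R.from_rotvec([-3.13233,-.24011,0]).as_matrix();bx,by=T[:,0],-T[:,1];o=np.array([.5035,-.1983,.2106-.1636])
x0,y0,k=270,220,4;c=cv2.resize(a[220:370,270:400],None,fx=k,fy=k,interpolation=cv2.INTER_CUBIC)
for x,col in((-5,(0,255,0)),(5,(255,255,0))):
  pts=[(50,0),(-50,0),(-50,100),(-30,100),(-30,192),(30,192),(30,115),(6,115),(6,128),(-6,128),(-6,100),(30,100),(50,100)]
  u=np.array([(proj("side",o+bx*x/1e3+by*y/1e3+[0,0,zz/1e3])-[x0,y0])*k+1.5 for y,zz in pts])
  cv2.polylines(c,[np.round(u).astype(int)],True,col,1)
cv2.imwrite("pics/s12o.png",c)
E
```

```text
time: 32.2
position: [0.5232, -0.3268, 0.3475]
tool_rot: [-3.132, -0.24, -0.0]
ft_force: [-0.2, -0.5, 0.1]
grip_width: 0.463
32.25 [ 0.52321438 -0.3268138   0.34751239] [-3.13234245e+00 -2.39975065e-01 -4.40290019e-05] [-0.10356697  1.08221327  0.43143398]
diff 3
mug 30.567409514777935
jar 31.794862689393938
bowl 22.981004901960784
```

View pics/s12o.png

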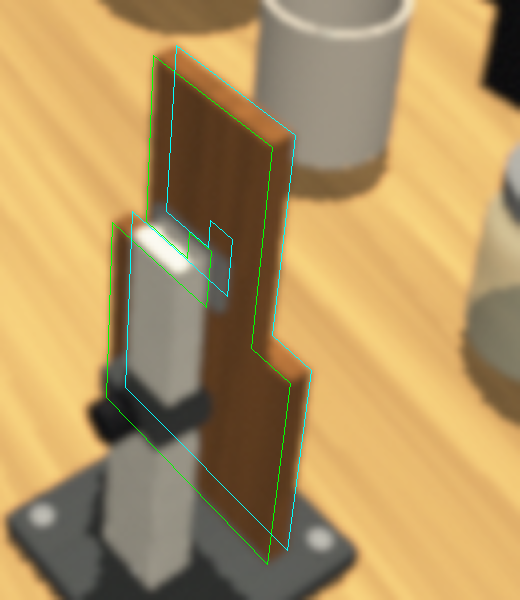

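```bash
python3 - <<'E'
import cv2,numpy as np
g=lambda n:cv2.cvtColor(cv2.imread(f"pics/{n}.png"),6).astype(np.float32)
for A,B,bx in [("side0","s12",dict(jar=(385,435,250,322),bowl=(290,345,182,222),mug=(343,372,208,240))),("top0","t11",dict(bowl=(198,254,116,170),mug=(260,315,122,170),jar=(345,388,125,170),table=(40,100,80,200)))]:
  a,b=g(A),g(B)
  for n,(x0,x1,y0,y1) in bx.items():
    r=cv2.matchTemplate(b[y0-4:y1+4,x0-4:x1+4],a[y0:y1,x0:x1],cv2.TM_CCOEFF_NORMED);_,m,_,l=cv2.minMaxLoc(r);print(A,n,m,(l[0]-4,l[1]-4))
from bench import ctrl
ctrl.close_job()
E
```

```text
side0 jar 0.9687443971633911 (0, 0)
side0 bowl 0.7725023627281189 (-1, 1)
side0 mug 0.9894068837165833 (0, 0)
top0 bowl 0.9954284429550171 (0, 0)
top0 mug 0.9966861009597778 (0, 0)
top0 jar 0.9943845868110657 (0, 0)
top0 table 0.9210759401321411 (0, 0)
the job is handed in; nothing more can be done
```

The wooden board is hanging on the headed pin, upright and released, and I handed the job in at about 32 s.

**How it went:**
- I gripped the neck and lifted the board out of the rack.
- I carried it over the stand and found the pin by touching the ledge to it from below. That put the pin axis at about z = 0.170 m; the contact was about 12 N, firmer than I had aimed for.
- I slid the slot on until it lightly touched its inner end, at about 4.5 N. Then I backed off 1.7 mm and lowered the board until the pin took its weight, with about 6 N of contact at most.
- The gripper opened with no force left on it and moved clear.

**Last checks:**
- **Seating:** contact came at the tool height worked out for a seated pin (0.2106 m against 0.2108 m expected). After release the board still lies on the upright, seated outline drawn in the side view. The pin inside the notch is hidden in that view, so this rests on contact and height.
- **Stillness:** there was no change between side views 0.85 s apart.
- **Mug, bowl and jar:** all unmoved in the top view. In the side view the mug and jar also matched exactly. The bowl gave a weak match (0.77) with a 1-pixel shift. A plain brightness comparison was no use, because the exposure had changed. I take the bowl as unmoved from the top view.

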